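# Lay out power-supply parts on their matching foam pads

### The job

Kit the parts for a power-supply repair: stand each of the four loose parts (round capacitor, ring-shaped choke, square heat sink, oblong transformer) upright in the middle of the pink foam pad whose dark silhouette has its shape, with the heat sink and the transformer turned to line up with their silhouettes. Set them down rather than dropping them, let go of them all, and leave the green circuit board and the yellow screwdriver where they lie.

Things in the scene. Friction and masses are not known exactly. Their poses are not given: they have to be found in the camera images.
- capacitor_mid (a point): Electrolytic capacitor: upright dark-blue cylinder with a silver top and a grey stripe, 35 mm diameter, 50 mm tall, about 70 g. Point: its centre, 25 mm above its underside; z up along its axis. Stands on the table; belongs on pad_round.
- choke_mid (a point): Toroidal choke: flat-lying yellow ring wound with copper, 52 mm outer diameter (windings to 54), 22 mm hole, 24 mm tall, about 90 g. Point: its centre (in the middle of the hole), 12 mm above its underside; z up along its axis. Grip it across its outside. Belongs on pad_ring.
- heatsink_mid (a point): Heat sink: dark grey metal, 44 x 44 mm square, 31 mm tall, 6 mm base below and seven upright fins that run along its x axis, about 80 g. Point: its centre, 15.5 mm above its underside; z up, x and y along its sides. Grip it across the outer fins (along y) or across the fin ends (along x). Belongs on pad_square, its sides parallel to the square's, any quarter turn.
- transformer_mid (a point): Encapsulated transformer: blue block with small brass tags and a white patch on top, 64 mm along its x axis, 28 mm along y, 34 mm tall (tags to 37), about 200 g. Point: its centre, 17 mm above its underside; z up. Belongs on pad_oblong, long side along the silhouette's long side, either way round.
- pad_round: Dark 41 mm diameter disc as silhouette in the middle of a fixed pink foam pad (84 x 84 mm with a thin black edge, top 6 mm above the table). Origin: centre of the pad's underside, at table height; z up. For the capacitor.
- pad_ring: Dark ring (58 mm outside, pink 22 mm middle) as silhouette in the middle of a fixed pink foam pad (84 x 84 mm with a thin black edge, top 6 mm above the table). Origin: centre of the pad's underside, at table height; z up. For the choke.
- pad_square: Dark 50 x 50 mm silhouette in the middle of a fixed pink foam pad (84 x 84 mm with a thin black edge, top 6 mm above the table). Origin: centre of the pad's underside, at table height; z up. The square's sides lie along the pad's x and y. For the heat sink.
- pad_oblong: Dark 70 x 34 mm silhouette in the middle of a fixed pink foam pad (84 x 84 mm with a thin black edge, top 6 mm above the table). Origin: centre of the pad's underside, at table height; z up. The long (70 mm) side lies along the pad's x. For the transformer.
- board: Bystander: green circuit board with black chips, lying loose, 150 mm along its x, 90 mm along y, up to 16 mm tall. Origin: centre of its underside. Leave alone.
- screwdriver: Bystander: yellow-handled screwdriver lying loose along its x axis, from 93 mm behind (handle end) to 103 mm ahead (tip) of the origin, 22 mm thick. Origin at table height. Leave alone.
Not all that is in view belongs to the job. Leave any purple look-alike of the pad_ring alone. What is shaped like the part that bears choke_mid but red is not meant.

How it is judged:
By the outcome, as a careful person would: the job done as asked, in the order asked, and still so for the second after the job is handed in, with the robot touching nothing.
It also fails if it takes over 99 s, if anything falls off the work surface, if the arm or the gripper's body presses on something with over 40 N, if the wrist force passes 120 N, or if a joint passes its speed limit or range.

### The arm

A 6-joint arm with a two-finger parallel gripper is mounted at the origin on the work surface. World frame = base frame: x ahead of the robot, y to its left, z up, the work surface at z = 0. Lengths are in mm, angles in rad, forces in N, time in s.
With the tool pointing down it reaches from about 325 to 1000 mm from the base axis. Payload 5.1 kg.
Tool frame: the origin (TCP) lies on the centre line of the jaws, within the pads' length; the fingertips stand 19 mm ahead of it and the grasp point (between the pads) is the TCP; z points along the fingers, y is the line along which they close (so a half turn about z gives the same grasp; the last joint's range is limited). The gripper opens to 85 mm and grips with 20 to 120 N. Pads are 22 mm wide; open, the fingers measure 114 mm over their backs; the gripper's body (76 mm by 85 mm) begins 54 mm behind the grasp point. The pads swing forward as they close: fully open they stand 13 mm farther back than shut.
Start: joints at [1.121, 0.124, 1.65, -0, 1.367, -0.083], TCP at [233.129, 606.742, 250.322] pointing down, gripper open.
Joint ranges: [-2.61, 2.61], [-1.02, 2.33], [0.03, 2.71], [-1.35, 4.49], [0.32, 2.68], [-2.91, 2.91]. Speed limits (rad/s): [2.57, 2.57, 3.14, 3.14, 3.14, 3.14].

### API

Orientations are given as a rotation vector (axis times angle).
In Python, from plant import * gives the robot as it stands.
- The arm moves only by the shell command python3 -m jog 'ROWS' [FORCE]. ROWS is text: rows parted by semicolons, each of 5 numbers parted by spaces: the shift along the tool's x, y, z in m, then the turn about the tool's z in degrees, then the closure in counts, from 0 (fully open) to 255 (shut). A call has 1 to 12 rows; each row shifts and turns the commanded pose from where the row before left it, along the tool's axes as they then stand; what a row does not reach is not made up. A row lasts 1/10 s, in which the tool goes at most 50 mm and 8.59 degrees, less where a joint would pass 70% of its speed; a pose out of reach is approached as far as the arm can. A call with a gripper value outside its range is refused whole. The fingers move at their own pace and stop on an object; FORCE is the grip in N (left out, the last holds). Time passes only in rows, so rows that do not move let the fingers close. It gives the time, the measured TCP pose, the force, the opening and the grip force at its end, in the units of the state.
- sense(): the state, without advancing time (a new reading comes with each control period).
- camera(name): name is "scene" or "top" or "wrist"; returns the picture (480x640x3 uint8, red, green, blue); there is no depth.
- calibration(name): a dict with "K" (3x3 intrinsics, pixels), "cam_to_world" (4x4, takes a point from camera to world coordinates); the wrist camera has in their place "hand_eye" (4x4, takes a point from camera to tool coordinates, whose origin is the TCP and whose axes are the flange's). Camera axes: x right, y down, z forward; pixel columns grow to the right and rows downward; lengths in mm; the calibration is good to about 2 mm. The wrist camera is an equidistant fisheye: a pixel r from the principal point sees the ray r / f radians off the axis. A picture is of the moment at which its call begins: read the wrist's pose just before it. calibration takes no time and is no camera call.
- finish_job(): hands the job in; it is judged then, once.
Trained networks look in the newest picture that a camera, given by its name, has taken for a name from the list of things; names that differ only in an ending like _2 or _b are one class to them, and where a whole thing is asked for, a point or a joint stands for the part that bears it (a point fixed in the world has none). Each returns a list of dicts, best first, with "p" (0 to 1); they miss things now and then, are a little off and sometimes report something else, mostly with a low value. They report only what shows in the picture. A call takes as long as a camera call. They do not tell look-alikes from the thing itself.
- recognise(name, camera): "bbox" ([left, top, right, bottom] in pixels, round what is visible of it).
- regions_of(name, camera): "mask" (480x640 bool, what is visible of it) and "bbox" ([left, top, right, bottom] in pixels, round what is visible of it).
The state is a dict: "t": time; "joint_pos": joint angles; "qd": joint speeds; "joint_torque": joint torques, N m; "ee_pos": TCP position; "tool_rot": TCP orientation; "contact_force": force on the tool from outside, world axes, zero at the start; "wrist_torque": the same for the moment, N m; "finger_gap": finger opening in mm; "gripper_force": force on a finger pad.
Only numpy, scipy, OpenCV 4.12 (cv2) and the standard library are available. Lean on these libraries where they do the work, as an engineer would, in place of code of your own. Each camera call takes 0.05 s, during which the arm holds its last target. There are 200 camera calls.

## Working session

There is one attempt and no reset: what is moved stays moved. The work goes in short steps, Python scripts to look and compute and a shell command to move; the robot and the scene stay as the last step left them, time stands still between calls to the robot, and variables do not carry over. Pictures are saved under pics/ and viewed, at most 14 in all, crops included, and the job is handed in when it is done.

```bash
mkdir -p pics; python3 - <<'E'
from plant import *
import cv2
for n in ("top","scene"):
    cv2.imwrite(f"pics/{n}0.png",camera(n)[:,:,::-1]); c=calibration(n); print(n,c["K"],c["cam_to_world"])
print(calibration("wrist")); s=sense(); print(s)
E
```

```text
top [[460.54438265   0.         322.05356231]
 [  0.         460.54438265 241.32336062]
 [  0.           0.           1.        ]] [[ 2.82574194e-02 -9.95440246e-01  9.11056282e-02  3.87823974e+02]
 [-9.99591155e-01 -2.85374072e-02 -1.77175832e-03  7.66042734e+00]
 [ 4.36359795e-03 -9.10183148e-02 -9.95839658e-01  1.12240826e+03]
 [ 0.00000000e+00  0.00000000e+00  0.00000000e+00  1.00000000e+00]]
scene [[516.27850551   0.         321.87655927]
 [  0.         516.27850551 247.34502618]
 [  0.           0.           1.        ]] [[-7.09967070e-02  5.88005429e-01 -8.05735120e-01  1.48655402e+03]
 [ 9.97297065e-01  2.65213915e-02 -6.85213838e-02  6.50170733e+01]
 [-1.89217292e-02 -8.08422063e-01 -5.88299020e-01  7.66836559e+02]
 [ 0.00000000e+00  0.00000000e+00  0.00000000e+00  1.00000000e+00]]
{'K': array([[371.64829954,   0.        , 324.58919818],
       [  0.        , 371.64829954, 235.35274258],
       [  0.        ,   0.        ,   1.        ]]), 'hand_eye': array([[-3.69160773e-04, -9.49645299e-01, -3.13326779e-01,
         8.08158945e+01],
       [ 9.99999918e-01, -2.98264616e-04
[... 206 characters left out ...]
00e+00]])}
{'t': 0.1, 'joint_pos': array([ 1.12140744e+00,  1.24461249e-01,  1.65153631e+00, -4.53468974e-05,
        1.36751488e+00, -8.25959326e-02]), 'qd': array([-0.00107904, -0.00103737, -0.00180849,  0.00047548, -0.00102626,
       -0.00071925]), 'joint_torque': array([-5.50961499e-05, -4.24931145e+01, -3.66652179e+01, -1.03667069e-04,
        3.95770243e-03, -8.37775929e-06]), 'ee_pos': array([232.91429906, 606.28057749, 249.16275865]), 'tool_rot': array([-5.72834015e-01, -3.08845522e+00,  2.92743211e-03]), 'contact_force': array([ 0.27940294, -0.23055744, -1.19915357]), 'wrist_torque': array([0.01980592, 0.03492821, 0.01681374]), 'gripper_force': 0.0, 'finger_gap': 85.17872156782408}
```

View pics/top0.png

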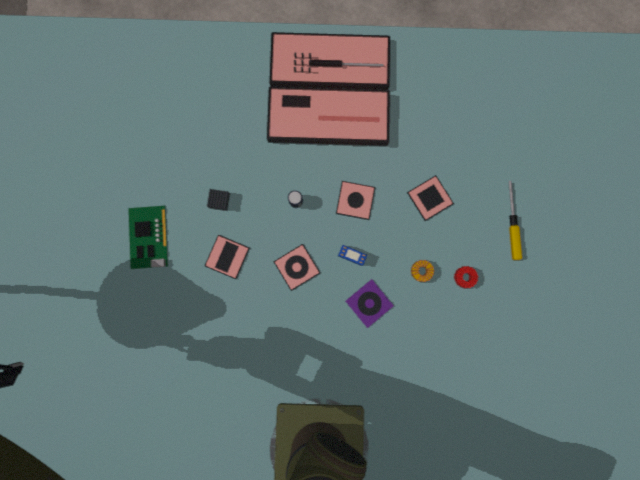

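The top view shows the heat sink at (218,200), capacitor (296,199), round pad (356,200) and square pad (430,198). The oblong pad is at (228,257), ring pad (297,267), transformer (352,255) and yellow choke (423,271). The red choke (466,277) and purple pad (370,303) are the decoys.

```bash
cat > h.py <<'E'
from plant import *
import numpy as np, cv2
from scipy.spatial.transform import Rotation as R
def tool():
    s=sense(); T=np.eye(4); T[:3,:3]=R.from_rotvec(s["tool_rot"]).as_matrix(); T[:3,3]=s["ee_pos"]; return T
def w(px,z,cam,T=None):
    """pixels (n,2) -> world xy on the plane z"""
    c=calibration(cam); K=c["K"]; px=np.atleast_2d(np.float64(px))
    d=(px-K[:2,2])/K[0,0]
    if cam=="wrist":
        M=T@c["hand_eye"]; r=np.linalg.norm(d,axis=1,keepdims=True)+1e-12
        ray=np.hstack([d/r*np.sin(r),np.cos(r)])
    else:
        M=c["cam_to_world"]; ray=np.hstack([d,np.ones((len(d),1))])
    g=ray@M[:3,:3].T
    return (M[:3,3]+g*((z-M[2,3])/g[:,2:]))[:,:2]
def rect(mask,z,cam,T=None):
    """centre, sides and long-side angle (deg) of mask's outline on the plane z"""
    c=max(cv2.findContours(mask.astype(np.uint8),cv2.RETR_EXTERNAL,cv2.CHAIN_APPROX_NONE)[0],key=cv2.contourArea)
    (x,y),(a,b),th=cv2.minAreaRect(w(c[:,0],z,cam,T).astype(np.float32))
    return np.round([x,y,max(a,b),min(a,b),(th+(90 if b>a else 0))%180],1)
def go(x,y,z=None,th=None):
    """shift in tool axes (m), and turn (deg) to put tool y along world angle th"""
    T=tool(); p=T[:3,3]; d=T[:3,:3].T@(np.array([x,y,p[2] if z is None else z])-p)/1000
    a=np.degrees(np.arctan2(T[1,1],T[0,1]))
    turn=None if th is None else -((th-a+90)%180-90)   # tool z is down
    return np.round(d,4),"turn",None if turn is None else round(turn,1),"ang_y",round(a,1)
E
python3 - <<'E'
from h import *
camera("top")
Z=dict(capacitor_mid=50,choke_mid=12,heatsink_mid=31,transformer_mid=34,pad_round=6,pad_ring=6,pad_square=6,pad_oblong=6)
for n,z in Z.items():
    for r in regions_of(n,"top")[:3]:
        print(n,round(r["p"],2),np.round(r["bbox"]),rect(r["mask"],z,"top"))
print(go(0,0))
E
```

```text
capacitor_mid 0.66 [287. 190. 303. 211.] [583.9  70.2  40.   33.6  20.2]
choke_mid 0.95 [452. 265. 478. 290.] [ 413.2 -342.1   55.8   52.8   91.6]
choke_mid 0.86 [412. 259. 435. 282.] [ 425.8 -237.1   53.3   50.5   91.6]
choke_mid 0.21 [290. 192. 305. 210.] [591.9  74.   41.9  36.4  46.5]
heatsink_mid 0.85 [210. 192. 231. 210.] [580.2 256.7  50.   46.2  84.5]
transformer_mid 0.87 [340. 245. 369. 266.] [456.8 -67.1  62.8  30.   69.2]
pad_ring 0.82 [276. 246. 317. 292.] [426.7  64.4  86.1  85.  123.2]
pad_ring 0.78 [346. 278. 397. 331.] [ 343.5 -112.2   86.3   85.6   42.5]
pad_square 0.83 [407. 174. 453. 220.] [ 605.9 -256.5   90.3   87.4   32.1]
pad_oblong 0.97 [205. 231. 249. 280.] [446.1 234.7  86.3  84.7 158.8]
(array([ 0.0e+00, -6.5e-01, -1.0e-04]), 'turn', None, 'ang_y', np.float64(69.0))
```

```bash
python3 - <<'E'
from h import *
print(go(584,72,140,th=90), w([[356,200]],6,"top"))
E
```

```text
(array([-0.5193, -0.3734,  0.1103]), 'turn', np.float64(-21.0), 'ang_y', np.float64(69.0)) [[594.186011   -74.75752074]]
```

```bash
python3 -m jog '-0.037 -0.027 0 0 0;-0.037 -0.027 0.005 0 0;-0.037 -0.027 0.01 0 0;-0.037 -0.027 0.01 0 0;-0.037 -0.027 0.01 0 0;-0.037 -0.027 0.01 0 0;-0.037 -0.027 0.01 0 0;-0.037 -0.027 0.01 0 0;-0.037 -0.027 0.01 0 0;-0.037 -0.027 0.01 0 0;-0.037 -0.027 0.01 0 0;-0.037 -0.027 0.01 0 0'
python3 -m jog '-0.037 -0.027 0 0 0;-0.037 -0.022 0 0 0;0 0 0 -7 0;0 0 0 -7 0;0 0 0 -7 0;0 0 0 0 0'
python3 - <<'E'
from h import *
T=tool(); cv2.imwrite("pics/w1.png",camera("wrist")[:,:,::-1]); print(T)
for n,z in dict(capacitor_mid=50,pad_round=6).items():
  for r in regions_of(n,"wrist"): print(n,r["p"],r["bbox"],rect(r["mask"],z,"wrist",T))
E
```

```text
t: 1.75
ee_pos: [532.3, 143.3, 145.4]
tool_rot: [0.573, 3.088, 0.001]
contact_force: [0.7, 0.1, -0.7]
finger_gap: 85.1
gripper_force: 0.0
t: 2.35
ee_pos: [583.0, 72.6, 145.4]
tool_rot: [0.001, 3.141, -0.0]
contact_force: [0.5, -0.6, 0.9]
finger_gap: 85.4
gripper_force: 0.0
[[-9.99999545e-01  9.41524597e-04  1.53725873e-04  5.83044928e+02]
 [ 9.41524229e-04  9.99999557e-01 -2.46825846e-06  7.25508666e+01]
 [-1.53728129e-04 -2.32352071e-06 -9.99999988e-01  1.45402574e+02]
 [ 0.00000000e+00  0.00000000e+00  0.00000000e+00  1.00000000e+00]]
capacitor_mid 0.71 [298.7, 210.0, 355.3, 283.8] [581.4  75.   46.   33.6 179.9]
pad_round 0.93 [103.9, 181.8, 199.5, 292.5] [592.4 -69.6  85.6  85.1 170.6]
```

View pics/w1.png

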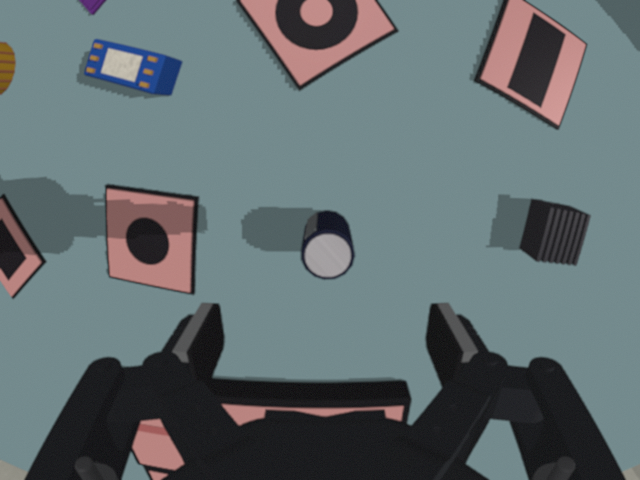

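The wrist view shows the capacitor's silver top centred near (327,256), the round pad's disc at (148,241), the ring pad at (316,12), the oblong pad at (536,58), the transformer at (130,67) and the heat sink at (555,232).

```bash
python3 - <<'E'
from h import *
T=tool(); c=w([[327,256],[148,241]],50,"wrist",T); print(c, w([148,241],6,"wrist",T))
print(go(*c[0],25))
E
```

```text
[[588.27259931  75.01450113]
 [578.22972326 -45.66163141]] [[593.49831846 -69.67755022]]
(array([-0.0053,  0.0022,  0.1204]), 'turn', None, 'ang_y', np.float64(89.9))
```

```bash
python3 -m jog '-0.005 0.002 0.03 0 0;0 0 0.04 0 0;0 0 0.035 0 0;0 0 0.01 0 0;0 0 0 0 255;0 0 0 0 255;0 0 0 0 255;0 0 0 0 255;0 0 0 0 255;0 0 0 0 255;0 0 0 0 255' 35
```

```text
t: 3.6
ee_pos: [589.8, 74.9, 33.0]
tool_rot: [0.001, 3.137, 0.0]
contact_force: [-1.0, -0.3, 7.0]
finger_gap: 34.5
gripper_force: 35.0
```

```bash
python3 -m jog '0 0 -0.02 0 255;0 0 -0.03 0 255;0 -0.045 -0.01 0 255;-0.002 -0.05 0 0 255;-0.002 -0.05 0 0 255;0 0 0 0 255;0 0 0 0 255'
python3 - <<'E'
from h import *
T=tool(); cv2.imwrite("pics/w2.png",camera("wrist")[:,:,::-1])
print(go(593,-70,37))
for r in regions_of("pad_round","wrist"): print(r["p"],r["bbox"],rect(r["mask"],6,"wrist",T))
E
```

```text
t: 4.3
ee_pos: [591.7, -71.1, 90.5]
tool_rot: [0.005, 3.141, 0.001]
contact_force: [-0.3, -0.4, -0.9]
finger_gap: 34.1
gripper_force: 35.3
(array([-0.0014,  0.    ,  0.0533]), 'turn', None, 'ang_y', np.float64(89.9))
0.57 [248.9, 177.6, 405.8, 302.3] [591.9 -71.2  83.6  82.6  81. ]
```

View pics/w2.png

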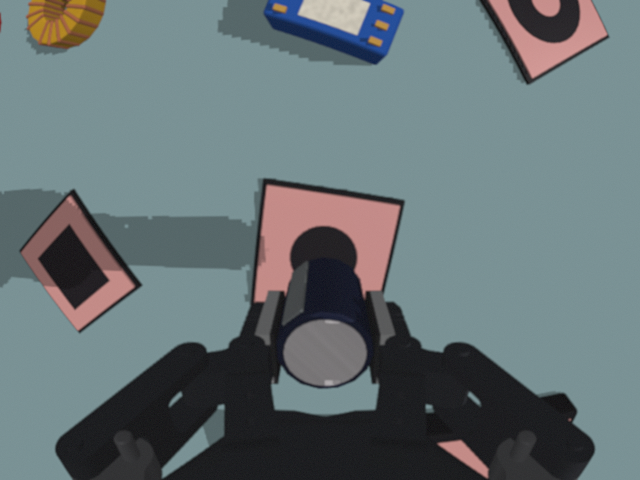

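The capacitor is held upright with its top at (325,352). The round pad's disc is at about (324,255) and the square pad's at (73,266).

```bash
python3 - <<'E'
from h import *
T=tool(); print(w([[325,352]],107.5,"wrist",T),w([[324,226]],6,"wrist",T), w([[73,266]],6,"wrist",T))
E
```

```text
[[588.78769494 -68.53381248]] [[573.73661391 -68.98292737]] [[ 602.76684878 -250.62741274]]
```

```bash
python3 -m jog '-0.0045 -0.001 0.02 0 255;0 0 0.02 0 255;0 0 0.008 0 255;0 0 0.002 0 255;0 0 0.001 0 255;0 0 0 0 255'
```

```text
t: 5.0
ee_pos: [596.9, -70.8, 40.1]
tool_rot: [-0.0, 3.14, -0.0]
contact_force: [0.3, -0.8, -0.6]
finger_gap: 34.2
gripper_force: 35.2
```

```bash
python3 -m jog '0 0 0.001 0 255;0 0 0 0 255;0 0 0 0 255'; python3 -m jog '0 0 0.001 0 255;0 0 0 0 255;0 0 0 0 255'
```

```text
t: 5.3
ee_pos: [596.8, -71.2, 39.0]
tool_rot: [0.001, 3.14, -0.0]
contact_force: [0.4, 0.1, 0.7]
finger_gap: 34.2
gripper_force: 35.3
t: 5.6
ee_pos: [596.9, -71.2, 39.0]
tool_rot: [0.001, 3.141, 0.0]
contact_force: [-2.9, 0.8, 6.9]
finger_gap: 34.1
gripper_force: 35.9
```

```bash
python3 -m jog '0 0 0 0 150;0 0 0 0 80;0 0 0 0 0;0 0 0 0 0;0 0 0 0 0;0 0 -0.03 0 0;0 0 -0.04 0 0;0 0 -0.03 0 0;0.0 0 0 0 0'
python3 - <<'E'
from h import *
T=tool(); cv2.imwrite("pics/w3.png",camera("wrist")[:,:,::-1]); print(T[:3,3])
for n,z in dict(capacitor_mid=56,pad_round=6,choke_mid=24,pad_square=6,pad_ring=6).items():
  for r in regions_of(n,"wrist")[:2]: print(n,r["p"],r["bbox"],rect(r["mask"],z,"wrist",T))
E
```

```text
t: 6.5
ee_pos: [599.8, -71.8, 143.5]
tool_rot: [0.0, 3.131, -0.003]
contact_force: [-0.1, 0.2, 0.7]
finger_gap: 85.7
gripper_force: 0.0
[599.79463156 -71.8361873  143.46689778]
capacitor_mid 0.64 [299.0, 201.1, 354.2, 274.3] [589.5 -70.8  44.2  33.3 180. ]
pad_round 0.96 [261.1, 154.6, 392.7, 276.4] [592.8 -71.2  84.6  84.  171.3]
choke_mid 0.77 [0.0, 3.0, 45.2, 59.3] [ 418.7 -326.5   66.7   49.4   73.1]
choke_mid 0.75 [69.7, 1.9, 141.3, 44.0] [ 437.2 -231.1   64.2   33.4   76.6]
pad_square 0.72 [57.0, 164.4, 170.8, 297.7] [ 603.4 -253.3   87.4   84.4  122.3]
pad_square 0.16 [261.6, 153.5, 390.9, 275.7] [592.9 -71.5  85.1  84.2 171.2]
pad_ring 0.83 [448.0, 0.0, 568.4, 76.9] [434.5  70.4  85.8  65.5 122.8]
```

View pics/w3.png

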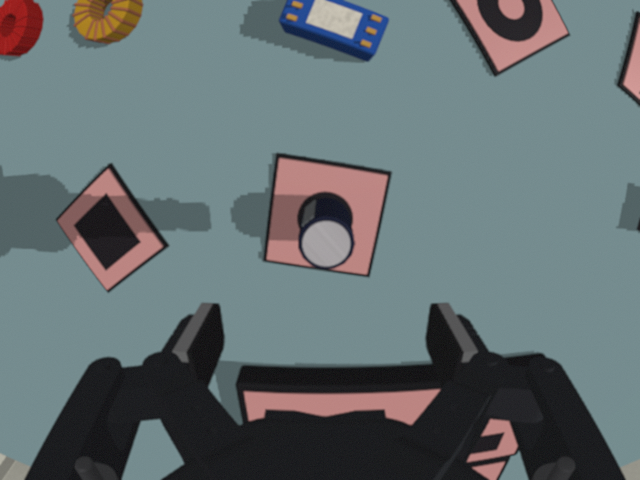

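The capacitor stands upright on its disc, with its top at (326,243). Next I move over the yellow choke.

```bash
python3 -m jog '0.034 -0.033 0 0 0;0.034 -0.033 0.005 0 0;0.034 -0.033 0.005 0 0;0.034 -0.033 0.005 0 0;0.034 -0.033 0.005 0 0;0 0 0 0 0;0 0 0 0 0'
python3 - <<'E'
from h import *
T=tool(); im=camera("wrist"); cv2.imwrite("pics/w4.png",im[:,:,::-1]); print(T[:3,3])
for r in regions_of("choke_mid","wrist")[:3]: print(r["p"],r["bbox"],rect(r["mask"],12,"wrist",T),rect(r["mask"],24,"wrist",T),im[r["mask"]].mean(0))
for n in("pad_ring","transformer_mid"):
  for r in regions_of(n,"wrist")[:2]: print(n,r["p"],r["bbox"],rect(r["mask"],6 if n=="pad_ring" else 34,"wrist",T),im[r["mask"]].mean(0))
E
```

```text
t: 7.5
ee_pos: [425.2, -236.3, 116.2]
tool_rot: [-0.005, -3.14, -0.002]
contact_force: [1.2, -0.3, 0.7]
finger_gap: 85.6
gripper_force: 0.0
[ 425.22437606 -236.32622007  116.21538399]
0.96 [278.1, 201.0, 363.9, 287.0] [ 426.5 -235.2   58.1   56.7   44.6] [ 422.2 -235.2   55.    53.7   44.6] [145.16098122 104.54791108  45.54963588]
0.65 [128.2, 186.6, 210.4, 270.0] [ 414.1 -341.5   62.6   56.4  111.9] [ 410.4 -335.9   59.3   53.5  111.9] [116.7011944   29.82660626  28.83216639]
pad_ring 0.74 [426.5, 42.5, 573.6, 208.9] [ 343.  -112.1   85.1   84.3  130.9] [ 83.93415638  53.02771954 100.77863188]
pad_ring 0.57 [612.3, 199.4, 637.1, 294.3] [440.3  32.8  91.   34.1  20.4] [130.66829865  99.98347613  98.39718482]
transformer_mid 0.83 [499.2, 246.4, 590.2, 315.1] [450.4 -76.3  85.7  31.5  68.6] [ 74.79532847  90.23532847 122.38160584]
```

View pics/w4.png

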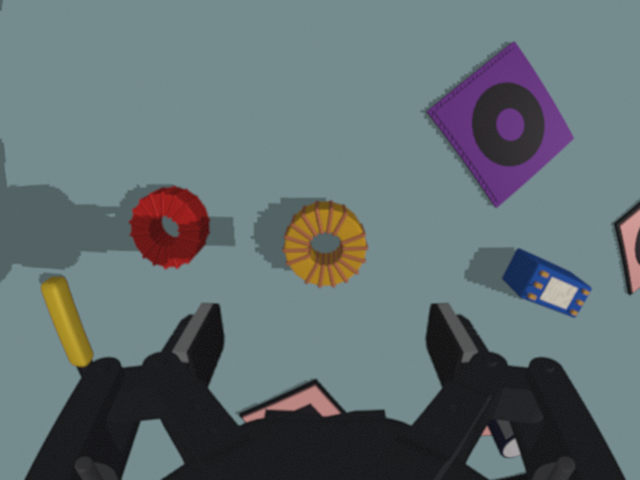

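The yellow choke is at (326,244), centred between the fingers, and the red one at (170,228) stays untouched.

```bash
python3 -m jog '0 0.001 0.03 0 0;0 0 0.04 0 0;0 0 0.02 0 0;0 0 0.003 0 0;0 0 0 0 255;0 0 0 0 255;0 0 0 0 255;0 0 0 0 255;0 0 0 0 255;0 0 0 0 255' 35; python3 -m jog '0 0 -0.02 0 255;0 0 -0.03 0 255;0 0 -0.03 0 255;0 0 0 0 255'
```

```text
t: 8.7
ee_pos: [428.0, -236.0, 26.5]
tool_rot: [0.001, 3.138, -0.003]
contact_force: [1.1, 1.0, 6.1]
finger_gap: 50.1
gripper_force: 37.1
t: 9.1
ee_pos: [429.1, -237.1, 109.5]
tool_rot: [0.001, 3.134, -0.009]
contact_force: [0.5, 0.3, -0.6]
finger_gap: 50.0
gripper_force: 36.8
```

```bash
python3 -m jog '0 0.04 0 0 255;0 0.045 0 0 255;0 0.045 0 0 255;0 0.045 0 0 255;0 0.045 0 0 255;0 0.045 0 0 255;0 0.036 0 0 255;0 0 0 0 255;0 0 0 0 255'
python3 - <<'E'
from h import *
T=tool(); im=camera("wrist"); cv2.imwrite("pics/w5.png",im[:,:,::-1]); print(T[:3,3])
for n,z in dict(pad_ring=6,choke_mid=107,pad_oblong=6,transformer_mid=34).items():
  for r in regions_of(n,"wrist")[:2]: print(n,r["p"],r["bbox"],rect(r["mask"],z,"wrist",T))
E
```

```text
t: 10.0
ee_pos: [425.8, 66.4, 103.7]
tool_rot: [0.003, -3.141, 0.001]
contact_force: [0.3, -0.3, -0.8]
finger_gap: 50.0
gripper_force: 36.9
[425.8049161   66.37312813 103.66224595]
pad_ring 0.96 [18.8, 51.3, 144.0, 213.9] [ 343.2 -107.8   85.7   85.3   40.9]
pad_ring 0.83 [235.9, 152.7, 409.8, 318.0] [424.4  67.   84.   84.   32.8]
choke_mid 0.66 [254.6, 241.7, 387.0, 374.7] [415.4  67.1  57.2  47.8   1.2]
pad_oblong 0.89 [482.7, 199.8, 607.5, 324.8] [444.2 235.   86.9  84.   68.8]
pad_oblong 0.5 [84.2, 250.3, 185.0, 334.0] [463.7 -76.2  82.2  54.8  69.5]
transformer_mid 0.68 [85.9, 249.0, 186.0, 337.5] [448.5 -58.3  70.9  47.   68.7]
```

View pics/w5.png

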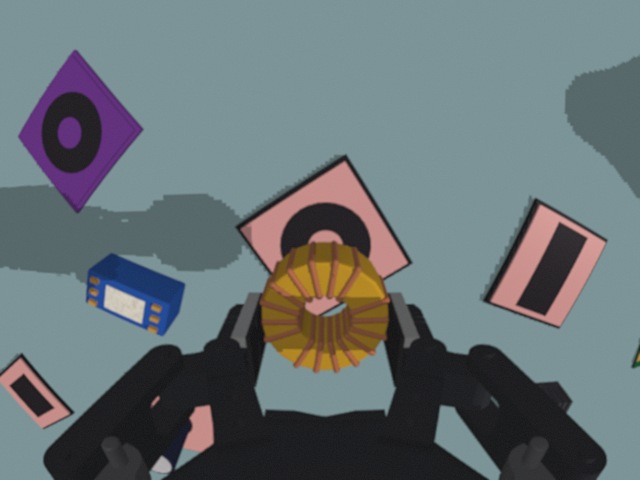

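The choke is gripped with its outline from x=261 to 389, level, with its near rim at y=371. The silhouette ring spans x=280–370, top edge at y=202.

```bash
python3 - <<'E'
from h import *
T=tool(); print(w([[325,202],[280,240],[370,240]],6,"wrist",T)); print(w([[325,371],[261,310],[389,310]],102,"wrist",T),w([[325,241]],80,"wrist",T))
# pad centre from visible corners: left (237,228), top (346,156), right (411,263)
print(w([[237,228],[346,156],[411,263]],6,"wrist",T))
E
```

```text
[[397.44728954  65.79326272]
 [421.9342097   37.23356669]
 [422.08759367  94.23808344]]
[[448.11019769  65.60257393]
 [417.90286174  40.66989218]
 [418.04245752  90.67777148]] [[397.01566582  65.73594107]]
[[413.84200045   9.83936503]
 [369.19267487  78.36989758]
 [438.18327449 122.18451589]]
```

```bash
python3 -m jog '-0.003 0 0.03 0 255;0 0 0.025 0 255;0 0 0.011 0 255;0 0 0.002 0 255;0 0 0 0 255'; python3 -m jog '0 0 0.001 0 255;0 0 0.001 0 255;0 0 0 0 255;0 0 0 0 255'
```

```text
t: 10.75
ee_pos: [429.7, 65.6, 36.6]
tool_rot: [0.002, 3.141, -0.0]
contact_force: [-0.5, 0.1, -0.2]
finger_gap: 50.2
gripper_force: 36.9
t: 11.15
ee_pos: [429.7, 66.0, 34.8]
tool_rot: [0.0, 3.141, -0.0]
contact_force: [0.0, 0.1, 0.2]
finger_gap: 50.5
gripper_force: 36.9
```

```bash
python3 -m jog '0 0 0.001 0 255;0 0 0.001 0 255;0 0 0 0 255'; python3 -m jog '0 0 0.001 0 255;0 0 0 0 255;0 0 0 0 255'
```

```text
t: 11.45
ee_pos: [429.5, 66.0, 32.5]
tool_rot: [-0.0, -3.141, -0.0]
contact_force: [-1.8, 0.0, 3.3]
finger_gap: 49.9
gripper_force: 37.2
t: 11.75
ee_pos: [429.5, 66.0, 32.5]
tool_rot: [-0.0, -3.141, 0.0]
contact_force: [-5.7, 0.5, 11.0]
finger_gap: 49.6
gripper_force: 37.9
```

```bash
python3 -m jog '0 0 -0.0005 0 120;0 0 0 0 60;0 0 0 0 0;0 0 0 0 0;0 0 0 0 0;0 0 -0.03 0 0;0 0 -0.04 0 0;0 0 -0.035 0 0;0 0 0 0 0'
python3 - <<'E'
from h import *
T=tool(); im=camera("wrist"); cv2.imwrite("pics/w6.png",im[:,:,::-1]); print(T[:3,3])
for n,z in dict(pad_ring=6,choke_mid=30,pad_oblong=6,transformer_mid=34,heatsink_mid=31).items():
  for r in regions_of(n,"wrist")[:2]: print(n,r["p"],r["bbox"],rect(r["mask"],z,"wrist",T))
print(go(580,257,115,90))
E
```

```text
t: 12.65
ee_pos: [433.1, 66.0, 142.7]
tool_rot: [0.0, 3.13, 0.0]
contact_force: [0.2, 0.5, -0.5]
finger_gap: 85.7
gripper_force: 0.0
[433.13547719  66.01429905 142.66195121]
pad_ring 0.87 [47.8, 44.7, 161.7, 192.2] [ 343.2 -108.2   85.8   85.2   41. ]
pad_ring 0.7 [244.2, 135.2, 401.3, 288.0] [424.7  67.3  84.4  84.3  33.3]
choke_mid 0.9 [285.1, 183.9, 364.6, 265.9] [424.3  66.6  56.2  51.9   9.5]
pad_oblong 0.9 [467.5, 176.8, 581.4, 296.3] [444.5 235.3  87.8  85.1  68.5]
transformer_mid 0.6 [109.3, 224.0, 202.5, 296.8] [450.  -59.6  70.3  44.3  68.5]
heatsink_mid 0.97 [505.5, 347.6, 545.8, 366.5] [546.  245.   44.6  17.5  84.9]
(array([-0.1518,  0.1912,  0.0194]), 'turn', np.float64(-0.0), 'ang_y', np.float64(90.0))
```

View pics/w6.png

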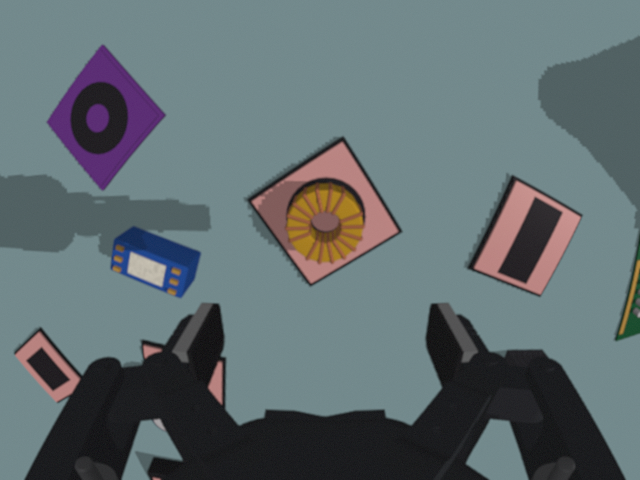

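The choke sits on its ring, hole at (325,222) on the pad's middle. Next is the heat sink.

```bash
python3 -m jog '-0.029 0.038 0 0 0;-0.03 0.038 0.005 0 0;-0.03 0.038 0.005 0 0;-0.03 0.038 0.005 0 0;-0.03 0.038 0.006 0 0;0 0 0 0 0;0 0 0 0 0'
python3 - <<'E'
from h import *
T=tool(); im=camera("wrist"); cv2.imwrite("pics/w7.png",im[:,:,::-1]); print(T[:3,3])
for r in regions_of("heatsink_mid","wrist")[:2]: print(r["p"],r["bbox"],rect(r["mask"],31,"wrist",T))
E
```

```text
t: 13.65
ee_pos: [577.6, 256.2, 113.0]
tool_rot: [0.002, -3.137, 0.003]
contact_force: [-0.3, -0.1, -0.1]
finger_gap: 85.8
gripper_force: 0.0
[577.56614737 256.19202312 112.97314384]
0.82 [296.2, 208.9, 377.4, 300.6] [578.7 262.9  52.2  44.5 173.6]
```

View pics/w7.png

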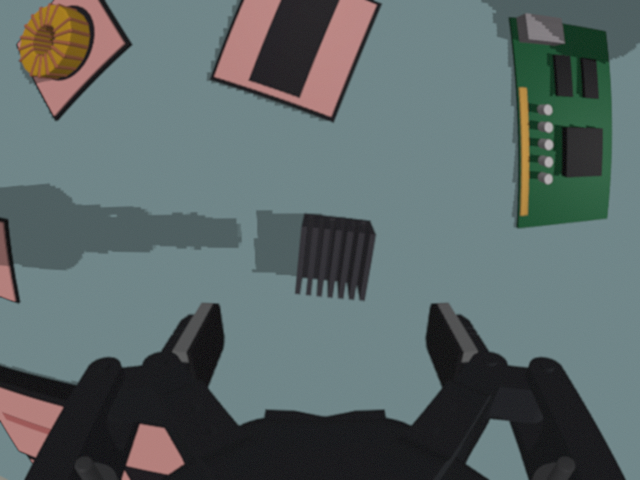

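```bash
python3 - <<'E'
from h import *
T=tool(); p=w([[296,294],[366,300],[303,223],[375,236]],31,"wrist",T); print(p)
b=p[1]-p[0]; u=b/np.linalg.norm(b); n=np.array([-u[1],u[0]]); c=(p[0]+p[1])/2+22*n*np.sign(-n[0]); a=np.degrees(np.arctan2(u[1],u[0]))
print(np.linalg.norm(b),a,c,go(*c,25,83.8))
E
```

```text
[[603.62941391 237.78893163]
 [608.01945081 281.82560533]
 [557.4719643  243.16557705]
 [565.45490749 285.48033368]]
44.25495514274165 84.30696630867538 [583.93294431 261.98964131] (array([-0.0066,  0.0069,  0.0897]), 'turn', np.float64(6.2), 'ang_y', np.float64(90.0))
```

The heat sink is at (335,257), with its fins about 6° off the tool axis.

```bash
python3 -m jog '-0.0065 0.007 0.02 0 0;0 0 0.02 6 0;0 0 0.03 0 0;0 0 0.018 0 0;0 0 0.002 0 0;0 0 0 0 255;0 0 0 0 255;0 0 0 0 255;0 0 0 0 255;0 0 0 0 255;0 0 0 0 255' 35; python3 -m jog '0 0 -0.02 0 255;0 0 -0.04 0 255;0 0 -0.04 0 255;0 0 -0.03 0 255;0 0 0 0 255'
python3 - <<'E'
from h import *
print(go(603.5,-253,120))
E
```

```text
t: 14.85
ee_pos: [586.4, 263.3, 27.9]
tool_rot: [0.165, 3.134, 0.002]
contact_force: [-0.8, -1.1, 6.4]
finger_gap: 43.3
gripper_force: 38.5
t: 15.35
ee_pos: [588.0, 264.1, 162.2]
tool_rot: [0.164, 3.127, 0.007]
contact_force: [0.4, 0.3, -0.7]
finger_gap: 43.1
gripper_force: 37.7
(array([-0.0691, -0.5128,  0.0405]), 'turn', None, 'ang_y', np.float64(84.0))
```

```bash
python3 -m jog '-0.006 -0.04 0 0 255;-0.006 -0.047 0 0 255;-0.006 -0.047 0 0 255;-0.006 -0.047 0 0 255;-0.006 -0.047 0 0 255;-0.006 -0.047 0 0 255;-0.006 -0.047 0 0 255;-0.006 -0.047 0 0 255;-0.006 -0.047 0 0 255;-0.006 -0.047 0 0 255;-0.006 -0.047 0 0 255'; python3 -m jog '0 0 0 -7.6 255;0 0 0.01 -7.6 255;0 0 0.02 -7.6 255;0 0 0.02 -7.6 255;0 0 0 -7.6 255;0 0 0 0 255;0 0 0 0 255'
python3 - <<'E'
from h import *
T=tool(); im=camera("wrist"); cv2.imwrite("pics/w8.png",im[:,:,::-1]); print(T)
for n,z in dict(pad_square=6,heatsink_mid=T[2,3]+4).items():
  for r in regions_of(n,"wrist")[:2]: print(n,r["p"],r["bbox"],rect(r["mask"],z,"wrist",T))
print(go(603.5,-253,120,122.2))
E
```

```text
t: 16.45
ee_pos: [596.0, -252.7, 153.8]
tool_rot: [-0.165, -3.135, -0.002]
contact_force: [1.7, 0.1, -0.7]
finger_gap: 43.1
gripper_force: 37.6
t: 17.15
ee_pos: [596.8, -251.0, 104.9]
tool_rot: [0.861, -3.02, -0.001]
contact_force: [-0.2, 0.1, -0.7]
finger_gap: 43.4
gripper_force: 37.6
[[-8.49593128e-01 -5.27437636e-01 -1.02826279e-03  5.96808508e+02]
 [-5.27438338e-01  8.49593109e-01  5.90305250e-04 -2.51000465e+02]
 [ 5.62255773e-04  1.04386450e-03 -9.99999297e-01  1.04895064e+02]
 [ 0.00000000e+00  0.00000000e+00  0.00000000e+00  1.00000000e+00]]
pad_square 0.69 [243.1, 182.0, 379.7, 301.5] [ 600.  -258.7   84.2   76.5  123.4]
pad_square 0.64 [453.4, 286.3, 569.4, 359.2] [588.6 -74.7  86.5  74.2  80.8]
heatsink_mid 0.55 [267.3, 246.9, 385.4, 371.4] [ 588.6 -255.4   54.7   43.7   31.8]
(array([-0.0043, -0.0046, -0.0138]), 'turn', np.float64(-0.3), 'ang_y', np.float64(121.9))
```

View pics/w8.png

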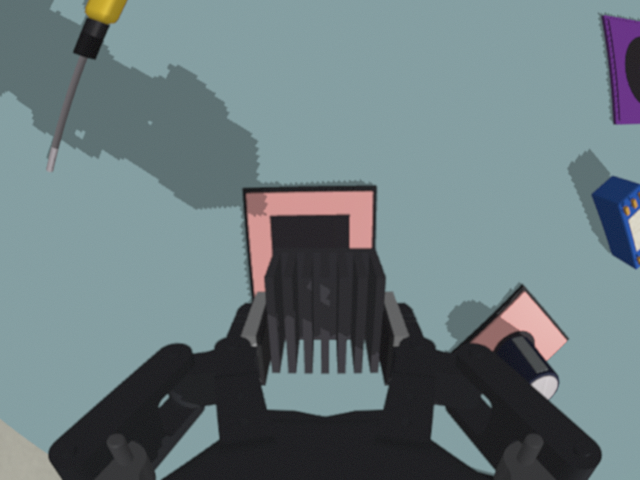

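The sink is held straight with its back corners at (268,372) and (380,372). The silhouette's front edge runs from (271,216) to (349,214), so the sink needs to go a little left and forward.

```bash
python3 - <<'E'
from h import *
T=tool()
def t(px,z):
    p=w(px,z,"wrist",T); P=np.c_[p,np.full(len(p),z)]; return np.round(((P-T[:3,3])@T[:3,:3])[:,:2],1)
print("silh",t([[271,216],[349,214]],6),"pad",t([[244,188],[377,185]],6))
print("sink",t([[268,372],[380,372]],108))
E
```

```text
silh [[ 19.2 -33. ]
 [ 20.5  15.8]] pad [[ 37.4 -49.4]
 [ 39.   32.8]]
sink [[-20.  -23. ]
 [-19.9  23.7]]
```

```bash
python3 -m jog '-0.0065 -0.009 0.02 0 255;0 0 0.03 -1 255;0 0 0.016 0 255;0 0 0 0 255;0 0 0 0 255'; python3 -m jog '0 0 0.001 0 255;0 0 0.001 0 255;0 0 0.001 0 255;0 0 0 0 255'
```

```text
t: 17.8
ee_pos: [607.5, -255.4, 40.1]
tool_rot: [0.891, -3.013, -0.0]
contact_force: [1.0, -0.1, -0.0]
finger_gap: 43.1
gripper_force: 37.6
t: 18.2
ee_pos: [607.6, -255.5, 37.3]
tool_rot: [-0.892, 3.012, -0.001]
contact_force: [-0.4, 0.6, -0.2]
finger_gap: 43.2
gripper_force: 37.6
```

```bash
python3 -m jog '0 0 0.001 0 255;0 0 0.001 0 255;0 0 0 0 255'; python3 -m jog '0 0 0.001 0 255;0 0 0 0 255;0 0 0 0 255'
```

```text
t: 18.5
ee_pos: [607.2, -255.4, 34.6]
tool_rot: [0.892, -3.012, -0.0]
contact_force: [0.2, -0.0, -0.9]
finger_gap: 43.4
gripper_force: 37.6
t: 18.8
ee_pos: [607.5, -255.5, 34.0]
tool_rot: [-0.892, 3.012, -0.0]
contact_force: [-0.7, 0.9, 0.3]
finger_gap: 43.4
gripper_force: 37.7
```

```bash
python3 -m jog '0 0 0.001 0 255;0 0 0 0 255;0 0 0 0 255'
```

```text
t: 19.1
ee_pos: [607.5, -255.5, 34.0]
tool_rot: [0.892, -3.012, -0.0]
contact_force: [-2.2, 1.6, 5.4]
finger_gap: 43.3
gripper_force: 38.4
```

```bash
python3 -m jog '0 0 -0.0005 0 120;0 0 0 0 60;0 0 0 0 0;0 0 0 0 0;0 0 0 0 0;0 0 -0.03 0 0;0 0 -0.04 0 0;0 0 -0.035 0 0;0 0 0 0 0'
python3 - <<'E'
from h import *
T=tool(); im=camera("wrist"); cv2.imwrite("pics/w9.png",im[:,:,::-1]); print(T[:3,3],sense()["joint_pos"])
for n,z in dict(pad_square=6,heatsink_mid=37,transformer_mid=34).items():
  for r in regions_of(n,"wrist")[:2]: print(n,r["p"],r["bbox"],rect(r["mask"],z,"wrist",T))
print(go(457,-67,120,159))
E
```

```text
t: 20.0
ee_pos: [611.0, -257.2, 145.8]
tool_rot: [-0.889, 3.004, -0.013]
contact_force: [0.7, 0.2, 0.9]
finger_gap: 85.4
gripper_force: 0.0
[ 610.96538654 -257.23939246  145.75122806] [-4.79495328e-01  2.28803504e-01  1.71841362e+00 -8.72862012e-06
  1.18701241e+00 -2.62598550e+00]
pad_square 0.58 [275.8, 160.3, 392.5, 273.3] [ 603.9 -256.5   84.8   83.6   32.7]
heatsink_mid 0.74 [299.1, 188.8, 364.1, 263.4] [ 602.  -258.3   49.5   44.3   32.9]
transformer_mid 0.63 [577.3, 160.6, 640.0, 246.7] [462.3 -78.9  81.9  45.9  70. ]
(array([0.023 , 0.239 , 0.0172]), 'turn', np.float64(-36.0), 'ang_y', np.float64(123.0))
```

View pics/w9.png

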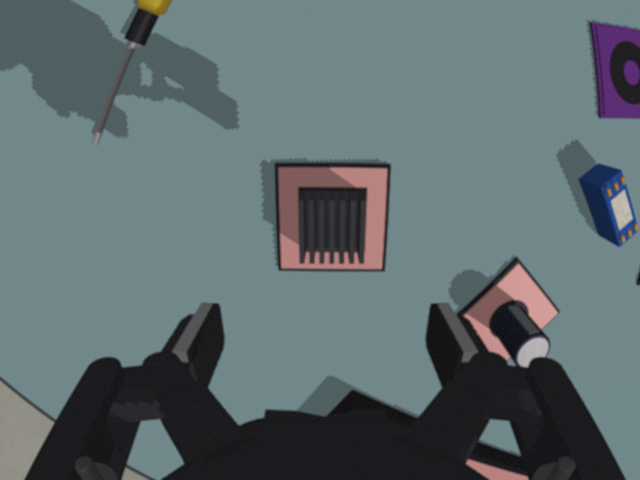

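The heat sink sits square inside its silhouette at (332,225), parallel to the pad. The transformer is next, at about (610,205). Wrist range means approaching it by the +144° turn.

```bash
python3 -m jog '0.003 0.039 0 0 0;0.004 0.04 0 0 0;0.004 0.04 0 0 0;0.004 0.04 0 0 0;0.004 0.04 0 0 0;0.004 0.04 0 0 0;0 0 0 8 0;0 0 0 8 0;0 0 0 8 0;0 0 0 8 0;0 0 0 8 0;0 0 0 8 0'; python3 -m jog '0 0 0 8 0;0 0 0 8 0;0 0 0 8 0;0 0 0 8 0;0 0 0 8 0;0 0 0 8 0;0 0 0 8 0;0 0 0.01 8 0;0 0 0.01 8 0;0 0 0 8 0;0 0 0 8 0;0 0 0 8 0'
python3 -m jog '0 0 0 0 0;0 0 0 0 0'
python3 - <<'E'
from h import *
T=tool(); im=camera("wrist"); cv2.imwrite("pics/w10.png",im[:,:,::-1]); print(T[:3,3])
for r in regions_of("transformer_mid","wrist")[:2]: print(r["p"],r["bbox"],rect(r["mask"],34,"wrist",T))
print(go(457,-67,120,159))
E
```

```text
t: 21.4
ee_pos: [456.7, -67.1, 136.2]
tool_rot: [-0.419, -3.11, -0.001]
contact_force: [-0.7, -0.9, -0.6]
finger_gap: 85.7
gripper_force: 0.0
t: 22.6
ee_pos: [456.5, -67.1, 116.0]
tool_rot: [-2.592, -1.77, 0.004]
contact_force: [-0.5, 0.6, 0.0]
finger_gap: 85.4
gripper_force: 0.0
t: 22.8
ee_pos: [457.1, -67.2, 117.0]
tool_rot: [-2.585, -1.782, 0.003]
contact_force: [-1.0, -0.3, 0.5]
finger_gap: 85.5
gripper_force: 0.0
[457.14323852 -67.23985862 116.96607071]
0.57 [297.7, 189.6, 349.3, 299.5] [458.2 -62.5  69.2  28.8  69.3]
0.53 [545.4, 342.8, 588.4, 389.2] [ 612.  -236.1   77.5   16.3  119.3]
(array([ 0.0001, -0.0006, -0.0024]), 'turn', np.float64(0.1), 'ang_y', np.float64(-20.9))
```

View pics/w10.png

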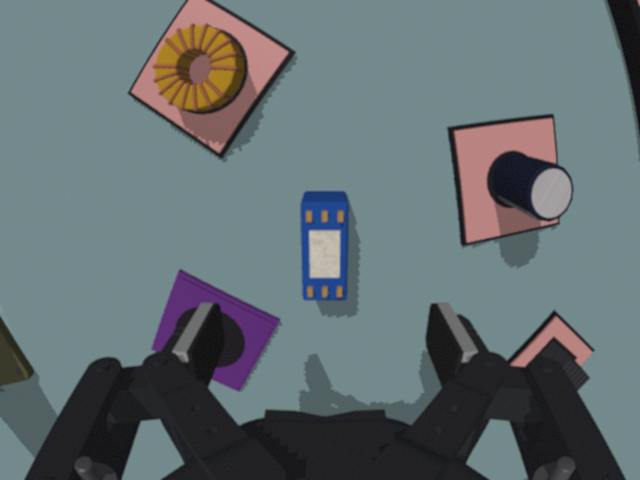

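The transformer is aligned with the jaws, its top spanning (302–349, 204–300). The purple pad's corner at (280,320) is near the left finger, so I'll check the clearance.

```bash
python3 - <<'E'
from h import *
T=tool()
def t(px,z):
    p=w(px,z,"wrist",T); P=np.c_[p,np.full(len(p),z)]; return np.round(((P-T[:3,3])@T[:3,:3])[:,:2],1)
print("tr",t([[302,300],[347,300],[303,204],[349,204]],34),"purple",t([[280,320],[181,270],[241,390]],6))
E
```

```text
tr [[-30.1 -14.6]
 [-30.1  13.7]
 [ 31.7 -12.7]
 [ 31.7  13.6]] purple [[ -62.2  -33.3]
 [ -23.  -104.8]
 [-134.4  -71.2]]
```

```bash
python3 -m jog '0.001 0 0.03 0 0;0 0 0.03 0 0;0 0 0.028 0 0;0 0 0.004 0 0;0 0 0 0 0;0 0 0 0 255;0 0 0 0 255;0 0 0 0 255;0 0 0 0 255;0 0 0 0 255;0 0 0 0 255;0 0 0 0 255' 50; python3 -m jog '0 0 0 0 255;0 0 -0.02 0 255;0 0 -0.04 0 255;0 0 -0.04 0 255;0 0 -0.01 0 255;0 0 0 0 255'
python3 - <<'E'
from h import *
print(go(445,235,120,69))
E
```

```text
t: 24.1
ee_pos: [459.2, -66.8, 27.4]
tool_rot: [2.588, 1.778, 0.002]
contact_force: [-0.8, 0.5, 5.5]
finger_gap: 27.3
gripper_force: 51.5
t: 24.7
ee_pos: [459.4, -66.8, 137.9]
tool_rot: [2.587, 1.777, 0.004]
contact_force: [0.7, -0.4, -3.0]
finger_gap: 27.2
gripper_force: 50.9
(array([ 0.2766, -0.1217,  0.0176]), 'turn', np.float64(90.0), 'ang_y', np.float64(-21.0))
```

```bash
python3 -m jog '0.037 -0.017 0 0 255;0.04 -0.0175 0 0 255;0.04 -0.0175 0 0 255;0.04 -0.0175 0 0 255;0.04 -0.0175 0 0 255;0.04 -0.0175 0 0 255;0.04 -0.0175 0 0 255;0 0 0 -7.5 255;0 0 0 -7.5 255;0 0 0 -7.5 255;0 0 0 -7.5 255;0 0 0 -7.5 255'; python3 -m jog '0 0 0 -7.5 255;0 0 0 -7.5 255;0 0 0.01 -7.5 255;0 0 0.01 -7.5 255;0 0 0.01 -7.5 255;0 0 0.01 -7.5 255;0 0 0 -7.5 255;0 0 0 0 255;0 0 0 0 255'
python3 - <<'E'
from h import *
T=tool(); im=camera("wrist"); cv2.imwrite("pics/w11.png",im[:,:,::-1]); print(T[:3,3])
for n,z in dict(pad_oblong=6,transformer_mid=T[2,3]+7).items():
  for r in regions_of(n,"wrist")[:2]: print(n,r["p"],r["bbox"],rect(r["mask"],z,"wrist",T))
print(go(445,235,120,69))
E
```

```text
t: 25.9
ee_pos: [441.9, 235.1, 132.8]
tool_rot: [-1.871, -2.52, 0.008]
contact_force: [-0.4, 0.7, -1.2]
finger_gap: 26.9
gripper_force: 50.7
t: 26.8
ee_pos: [442.7, 235.3, 94.4]
tool_rot: [-0.577, -3.085, 0.003]
contact_force: [0.3, 0.3, -1.6]
finger_gap: 27.3
gripper_force: 50.7
[442.66183849 235.30236329  94.3666258 ]
pad_oblong 0.75 [256.3, 187.3, 402.0, 303.3] [441.3 239.2  84.2  77.1  68.7]
(array([-0.0015, -0.0001, -0.0241]), 'turn', np.float64(-0.1), 'ang_y', np.float64(68.9))
```

View pics/w11.png

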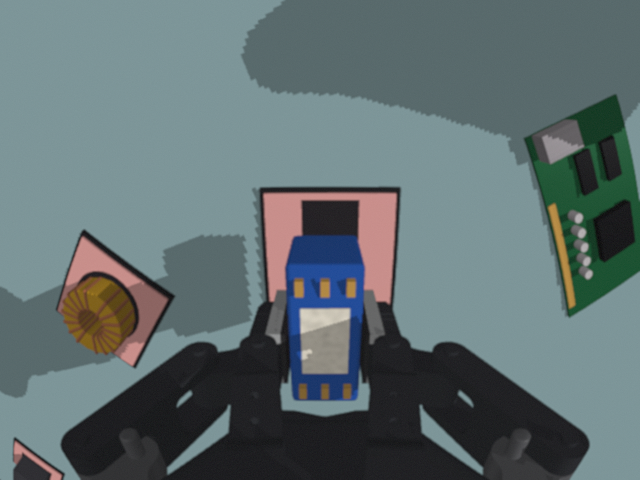

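The transformer is held straight, its top spanning y=265–398. The silhouette's front edge runs from (302,201) to (358,201), with the pad's front corners at (261,188) and (400,188).

```bash
python3 - <<'E'
from h import *
T=tool()
def t(px,z):
    p=w(px,z,"wrist",T); P=np.c_[p,np.full(len(p),z)]; return np.round(((P-T[:3,3])@T[:3,:3])[:,:2],1)
zt=T[2,3]-27.4+34
print("tr top",t([[293,398],[358,398],[287,265],[363,265]],zt),"front bottom",t([[293,236],[357,236]],zt-34))
print("silh",t([[302,201],[358,201]],6),"pad",t([[261,188],[400,188]],6))
E
```

```text
tr top [[-29.6 -12.7]
 [-29.6  14.6]
 [ 31.6 -12.3]
 [ 31.6  13.7]] front bottom [[ 30.8 -13. ]
 [ 30.8  14.5]]
silh [[ 31.8 -12.7]
 [ 31.8  20.3]] pad [[ 39.8 -36.9]
 [ 39.9  45.1]]
```

```bash
python3 -m jog '-0.0037 0.003 0.02 0 255;0 0 0.025 0 255;0 0 0.01 0 255;0 0 0.001 0 255;0 0 0.001 0 255;0 0 0 0 255'; python3 -m jog '0 0 0.001 0 255;0 0 0.001 0 255;0 0 0 0 255'
```

```text
t: 27.55
ee_pos: [449.2, 237.6, 40.4]
tool_rot: [0.573, 3.087, 0.002]
contact_force: [0.8, 0.4, -1.1]
finger_gap: 26.9
gripper_force: 50.7
t: 27.85
ee_pos: [448.5, 237.3, 37.6]
tool_rot: [0.573, 3.088, 0.0]
contact_force: [-0.2, 0.0, -1.8]
finger_gap: 27.1
gripper_force: 50.7
```

```bash
python3 -m jog '0 0 0.001 0 255;0 0 0.001 0 255;0 0 0.001 0 255;0 0 0 0 255;0 0 0 0 255'; python3 -m jog '0 0 0.001 0 255;0 0 0 0 255;0 0 0 0 255'
```

```text
t: 28.35
ee_pos: [448.3, 237.2, 34.2]
tool_rot: [-0.573, -3.089, 0.0]
contact_force: [0.1, -0.2, -0.6]
finger_gap: 26.9
gripper_force: 50.7
t: 28.65
ee_pos: [448.5, 237.3, 33.4]
tool_rot: [0.573, 3.089, 0.0]
contact_force: [-0.3, -0.0, -0.5]
finger_gap: 27.1
gripper_force: 50.7
```

```bash
python3 -m jog '0 0 0.001 0 255;0 0 0 0 255;0 0 0 0 255'
```

```text
t: 28.95
ee_pos: [448.6, 237.3, 33.4]
tool_rot: [-0.573, -3.089, 0.0]
contact_force: [-4.4, -1.3, 6.3]
finger_gap: 27.4
gripper_force: 51.7
```

```bash
python3 -m jog '0 0 -0.0005 0 180;0 0 0 0 90;0 0 0 0 0;0 0 0 0 0;0 0 0 0 0;0 0 -0.03 0 0;0 0 -0.04 0 0;0 0 -0.04 0 0;0 0 -0.01 0 0;0 0 0 0 0;0 0 0 0 0'
python3 - <<'E'
from h import *
T=tool(); im=camera("wrist"); t=camera("top"); cv2.imwrite("pics/w12.png",im[:,:,::-1])
cv2.imwrite("pics/t12.png",cv2.resize(t[160:340,110:510,::-1],(800,360),interpolation=cv2.INTER_CUBIC))
for n,z in dict(pad_oblong=6,transformer_mid=40).items():
  for r in regions_of(n,"wrist")[:1]: print(n,r["p"],r["bbox"],rect(r["mask"],z,"wrist",T))
E
```

```text
t: 30.05
ee_pos: [447.6, 237.0, 151.5]
tool_rot: [-0.573, -3.087, 0.002]
contact_force: [-0.3, -0.3, -0.4]
finger_gap: 85.3
gripper_force: 0.0
pad_oblong 0.71 [266.8, 164.5, 382.7, 274.2] [444.4 237.9  85.2  84.3  69.6]
transformer_mid 0.84 [302.8, 182.8, 349.2, 282.3] [445.7 239.1  68.5  28.1 159.3]
```

View pics/w12.png

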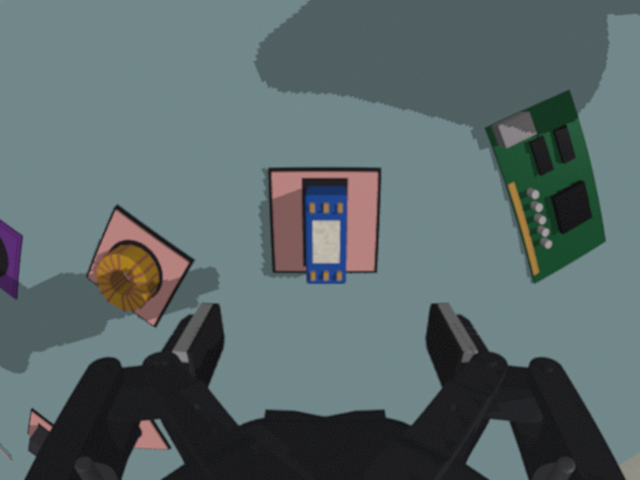

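View pics/t12.png

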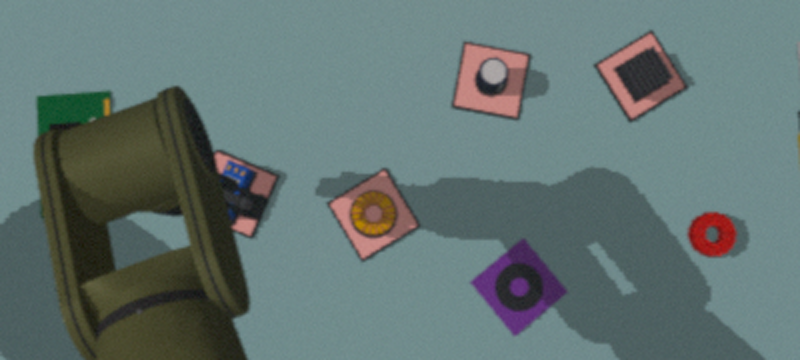

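The wrist view shows the transformer inside its silhouette, with the block's front foot at y≈186 and the silhouette edge at y≈179. In the top view the capacitor, choke and heat sink are all centred on their pads. One quick numeric check of the transformer follows.

```bash
python3 - <<'E'
from h import *
T=tool()
def t(px,z):
    p=w(px,z,"wrist",T); P=np.c_[p,np.full(len(p),z)]; return np.round(((P-T[:3,3])@T[:3,:3])[:,:2],1)
print("silh",t([[303,179],[348,179]],6),"pad",t([[269,169],[381,169],[273,272],[377,272]],6),"foot",t([[307,186],[346,186]],6),"top back",t([[306,283],[346,283]],40))
E
```

```text
silh [[ 35.6 -15.2]
 [ 35.7  17.6]] pad [[ 43.3 -40. ]
 [ 43.4  41.7]
 [-38.2 -40.4]
 [-38.1  42.1]] foot [[ 30.4 -12.3]
 [ 30.4  16.2]] top back [[-31.3 -12.4]
 [-31.3  15.5]]
```

```bash
python3 -c "
from plant import *
print(finish_job())"
```

```text
the job is handed in; nothing more can be done
None
```

I set all four parts upright on their matching pads, each within about 2 mm of centre by my camera readings, and the heat sink and transformer line up with their silhouettes; I let go of everything, left the circuit board, screwdriver and look-alikes alone, and handed the job in at about 30 s (no score came back).

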